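# Wipe crucible chips off a board with a scraper block

## Robot

A 7-joint arm with a two-finger parallel gripper is mounted at the origin on a cart in front of the work surface, level with it; the furniture and walls round the work are solid. World frame = base frame: x ahead of the robot, y to its left, z up, the work surface at z = 0. Lengths are in m, angles in rad, forces in N, time in s.
With the tool pointing down it reaches from about 0.425 to 0.875 m from the base axis. Payload 4.7 kg.
Tool frame: the origin (TCP) lies midway between the tips of the shut fingers; the grasp point (between the pads) lies 19 mm behind it; z points along the fingers, y is the direction in which the jaws open and shut (so a half turn about z gives the same grasp; the last joint's range is limited). The gripper opens to 87 mm and grips with 3 to 60 N. Pads are 19 mm wide; open, the fingers measure 117 mm over their backs; the gripper's body (75 mm by 190 mm) begins 51 mm behind the grasp point.
Start: joints at [-1.319, 0.321, -0.07, 1.45, 0.023, 1.371, -0.057], TCP at [0.153, 0.632, 0.223] pointing down, gripper open.
Joint ranges: [-2.86, 2.86], [-0.3, 2.09], [-1.38, 1.24], [0.06, 2.45], [-1.56, 4.7], [0.09, 2.05], [-2.69, 2.69]. Speed limits (rad/s): [2.57, 2.57, 3.14, 3.14, 3.14, 3.14, 3.14].

## Interface

Orientations are given as a rotation vector (axis times angle).
In Python, from bench import get_state, eyes, job gives the robot as it stands. The module is installed in compiled form; this text tells all that it offers.
- The arm moves only by the shell command python3 -m jog 'ROWS' [FORCE]. ROWS is JSON, a list that holds one entry, the list of rows, each a list of 5 numbers: the opening, from 0 (shut) to 1 (fully open), then the shift along the tool's x, y, z in units of 40 mm (1.0 is 40 mm), then the turn about the tool's z in units of 5 degrees (1.0 is 5 degrees). In form: [[[jaw, dx, dy, dz, turn], ...]]. A call has 1 to 10 rows; each row shifts and turns the commanded pose from where the row before left it, along the tool's axes as they then stand; what a row does not reach is not made up. A row lasts 1/8 s, in which the tool goes at most 62.5 mm and 10.7 degrees, less where a joint would pass 70% of its speed; a pose out of reach is approached as far as the arm can. A call is refused whole if a number of a shift passes 1 or a number of a turn 1, either way. A call with a gripper value outside its range is refused whole. The fingers move at their own pace and stop on an object; FORCE is the grip in N (left out, the last holds). Time passes only in rows, so rows that do not move let the fingers close. It gives the time, the measured TCP pose, the force and the opening at its end, in the units of the state.
- get_state(): the state, without advancing time (a new reading comes with each control period).
- eyes.get_image(name): name is "side" or "top" or "wrist"; returns (picture, depth): 384x512x3 uint8, red, green, blue; 384x512 float32, m along the optical axis (not along the pixel's ray), 0 where there is no reading.
- eyes.camera_params(name): a dict with "camera_matrix" (3x3 intrinsics, pixels), "k1" (the pictures are not rectified: a ray, as slopes to the right and down, at radius r is drawn at 1 + k1 r^2 times it, then the intrinsics apply), "pose" (4x4, takes a point from camera to world coordinates); the wrist camera has in their place "mount" (4x4, takes a point from camera to tool coordinates, whose origin is the TCP and whose axes are the flange's). Camera axes: x right, y down, z forward; pixel columns grow to the right and rows downward; lengths in m; the calibration is good to about 2 mm. A picture is of the moment at which its call begins: read the wrist's pose just before it. camera_params takes no time and is no camera call.
- job.close_job(): hands the job in, once; it reports no verdict.
The state is a dict: "time": time; "joint_positions": joint angles; "qd": joint speeds; "joint_torque": joint torques, N m; "position": TCP position; "tool_rot": TCP orientation; "ft_force": force on the tool from outside, world axes, zero at the start; "torque": the same for the moment, N m; "grip_width": opening from 0.0 (shut) to 1.0 (fully open).
Only numpy, scipy, OpenCV 4.12 (cv2) and the standard library are available. Lean on these libraries where they do the work, as an engineer would, in place of code of your own. Each camera call takes 0.05 s, during which the arm holds its last target. There are 200 camera calls.

## Task

Take the scraper block by its grip and wipe both white ceramic chips off the blue board, over its left edge, into the grey metal trough fixed along that edge. Move the chips only with the held scraper, not with the fingers, and when both lie in the trough stand the scraper upright on the bare worktop again, off the board and out of the trough.

Things in the scene. Friction and masses are not known exactly. Their poses are not given: they have to be found in the camera images.
- board: Fixed blue board, 220 (x) by 190 mm (y), top 16 mm above the worktop. Origin: centre of its underside; z up, x away from the robot, y to its left (within 0.3 rad). Fixed along its left edge (y = +95 mm) is a grey metal trough, open on top and to the board: inside y 95 to 162, x -104 to 104 mm, floor 3 mm above the worktop, outer and end walls 3 mm thick, 24 mm high.
- scraper_grip (a point): Scraper block, 220 g, upright on the worktop right of the board: foot 150 (x) by 30 (y) by 16 mm high, flat rubber sole, long faces push the chips; on it a grey plastic grip 90 (x) by 26 mm (y), from 16 to 66 mm above the sole. Point: centre of the grip, 41 mm above the sole; x along the foot, at the start away from the robot (within 0.4 rad), z up.
- chip_0_center (a point): White ceramic chip, about 22 x 17 x 8 mm, 12 g, lying loose and flat on the board in the half nearer to the robot, its centre at most 50 mm from the board's centre along board x and 30 mm along board y. Point: its centre, 4 mm above its underside.
- chip_1_center (a point): The other such chip, in the half of the board farther from the robot, within the same distances. Point: its centre, 4 mm above its underside.

How it is judged:
By the outcome, as a careful person would: the job done as asked, in the order asked, and still so for the second after the job is handed in, with the robot touching nothing.
It also fails if it takes over 45 s, if anything falls off the work surface, if the arm or the gripper's body presses on something with over 40 N, if the wrist force passes 120 N, or if a joint passes its speed limit or range.

## Working session

There is one attempt and no reset: what is moved stays moved. The work goes in short steps, Python scripts to look and compute and a shell command to move; the robot and the scene stay as the last step left them, time stands still between calls to the robot, and variables do not carry over. Pictures are saved under pics/ and viewed, about 8 in all and at most 12, crops included, and the job is handed in when it is done.

```bash
mkdir -p pics
python3 - <<'E'
from bench import get_state, eyes
import cv2,numpy as np
s=get_state();print({k:np.round(v,3) for k,v in s.items()})
for n in("top","side"):
    p,d=eyes.get_image(n);cv2.imwrite(f"pics/{n}0.png",p[:,:,::-1]);np.savez(f"{n}0.npz",p=p,d=d)
    c=eyes.camera_params(n);print(n,c)
a=cv2.imread("pics/top0.png");cv2.imwrite("pics/top0b.png",cv2.resize(a,(800,600)))
print(eyes.camera_params("wrist"))
E
```

```text
{'time': np.float64(0.0), 'joint_positions': array([-1.319,  0.322, -0.07 ,  1.452,  0.023,  1.371, -0.057]), 'qd': array([-0.001, -0.001, -0.002,  0.   , -0.001, -0.003, -0.001]), 'joint_torque': array([-0.0000e+00, -4.9128e+01, -4.0400e-01, -3.1253e+01, -6.4000e-02,
        4.3000e-02,  0.0000e+00]), 'position': array([0.153, 0.631, 0.221]), 'tool_rot': array([-3.730e-01, -3.119e+00,  3.000e-03]), 'ft_force': array([ 0.602,  0.674, -0.25 ]), 'torque': array([-0.037,  0.024, -0.038]), 'grip_width': np.float64(0.998)}
top {'camera_matrix': array([[353.81987786,   0.        , 256.73813825],
       [  0.        , 353.81987786, 194.40573912],
       [  0.        ,   0.        ,   1.        ]]), 'k1': -0.05346071064377973, 'pose': array([[-0.02594398, -0.98626509,  0.16311983,  0.41512843],
       [-0.99923128,  0.02078792, -0.0332371 , -0.07235619],
       [ 0.02938967, -0.16385674, -0.98604625,  0.91876052],
       [ 0.        ,  0.        ,  0.        ,  1.        ]])}
side {'camera_matrix': array([[422.81142649,   0.        , 254.64919589],
       [  0.        , 422.81142649, 191.261
[... 194 characters left out ...]
.79349111,  0.59948403],
       [-0.00139683, -0.86891994, -0.49495069,  0.48700501],
       [ 0.        ,  0.        ,  0.        ,  1.        ]])}
{'camera_matrix': array([[318.81603221,   0.        , 261.1391915 ],
       [  0.        , 318.81603221, 190.87656536],
       [  0.        ,   0.        ,   1.        ]]), 'k1': -0.05144425860149605, 'mount': array([[-2.61921469e-06, -9.54146205e-01, -2.99340974e-01,
         8.26010859e-02],
       [ 9.99999987e-01,  4.54270802e-05, -1.53548277e-04,
        -1.56466512e-03],
       [ 1.60105692e-04, -2.99340971e-01,  9.54146193e-01,
        -1.61441428e-01],
       [ 0.00000000e+00,  0.00000000e+00,  0.00000000e+00,
         1.00000000e+00]])}
```

View pics/top0b.png

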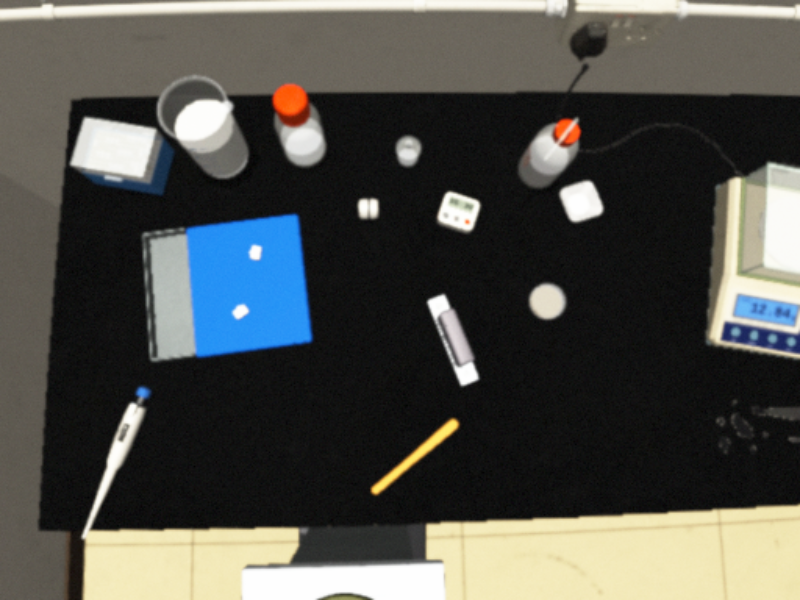

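The top view shows the board at (250,285) with the chips at (256,252) and (240,312). The trough is at (172,295), and the scraper is at (453,340) with a white foot and grey grip. The arm is out of view. Next I measure these.

```bash
cat > h.py <<'E'
import numpy as np,cv2
from scipy.spatial.transform import Rotation as R
from bench import get_state,eyes
def pose(n,s=None):
    c=eyes.camera_params(n)
    if n!="wrist": return c,c["pose"]
    s=s or get_state();T=np.eye(4);T[:3,:3]=R.from_rotvec(s["tool_rot"]).as_matrix();T[:3,3]=s["position"]
    return c,T@c["mount"]
def w(n,uv,z,s=None):
    "pixels -> world on plane z"
    c,P=pose(n,s);q=cv2.undistortPoints(np.float64(uv).reshape(-1,1,2),c["camera_matrix"],np.array([c["k1"],0,0,0.]))[:,0]
    d=np.c_[q,np.ones(len(q))]@P[:3,:3].T
    return P[:3,3]+d*((z-P[2,3])/d[:,2])[:,None]
def wd(n,uv,dep,s=None):
    c,P=pose(n,s);q=cv2.undistortPoints(np.float64(uv).reshape(-1,1,2),c["camera_matrix"],np.array([c["k1"],0,0,0.]))[:,0]
    return P[:3,3]+(np.c_[q,np.ones(len(q))]*np.asarray(dep)[:,None])@P[:3,:3].T
def pix(m): v,u=np.nonzero(m);return np.c_[u,v]
def rect(p):
    r=cv2.minAreaRect(np.float32(p[:,:2]*1000));return np.round(r[0],1),np.round(r[1],1),round(r[2],2)
E
python3 - <<'E'
from h import *
f=np.load("top0.npz");p=f["p"].astype(int);d=f["d"]
r,g,b=p[...,0],p[...,1],p[...,2]
sub=np.zeros(r.shape,bool);sub[130:235,85:205]=1
blue=(b>150)&(r<90)&sub;print("board",rect(w("top",pix(blue),.016)), np.median(wd("top",pix(blue),d[blue])[:,2]))
wh=(r>170)&(g>170)&(b>170)&sub
n,l,st,ce=cv2.connectedComponentsWithStats(wh.astype(np.uint8))
for i in range(1,n):
    if st[i,4]>10: print(ce[i],st[i,4],rect(w("top",pix(l==i),.024)),w("top",pix(l==i),.024).mean(0))
s=np.zeros(r.shape,bool);s[180:255,265:315]=1
m=(r>60)&s;q=wd("top",pix(m),d[m]);print("scraper",m.sum(),np.percentile(q[:,2],[5,30,50,80,95]))
t=q[:,2]>.045
print("grip",rect(q[t]),q[t].mean(0),"foot",rect(q[(q[:,2]<.03)&(q[:,2]>.008)]))
a=p.astype(np.uint8)[:,:,::-1]
c=np.hstack([cv2.resize(a[125:235,85:205],(400,367),interpolation=2),cv2.resize(a[180:255,265:316],(250,367),interpolation=2)]);cv2.imwrite("pics/crop0.png",c)
E
```

```text
board (array([604.3, 151.6]), array([220.1, 190. ]), 6.49) 0.0157792240662179
[110.1773399 190.0455665] 1624 (array([585.7, 273.2]), array([198. ,  57.2]), 6.24) [0.58295597 0.27293962 0.024     ]
[163.07142857 161.16071429] 56 (array([656.2, 138.6]), array([21.8, 15.6]), 1.05) [0.65573031 0.13840229 0.024     ]
[153.38095238 198.92063492] 63 (array([557.5, 161.6]), array([18.6, 23.1]), 44.78) [0.55704509 0.1612821  0.024     ]
scraper 904 [-0.00082019  0.01544485  0.02852663  0.06531302  0.06709916]
grip (array([ 483. , -127.1]), array([ 89.8, 149.5]), 20.1) [ 0.50248445 -0.18228377  0.07227325] foot (array([ 504.1, -184.3]), array([150.3,  30.2]), 19.95)
```

View pics/crop0.png

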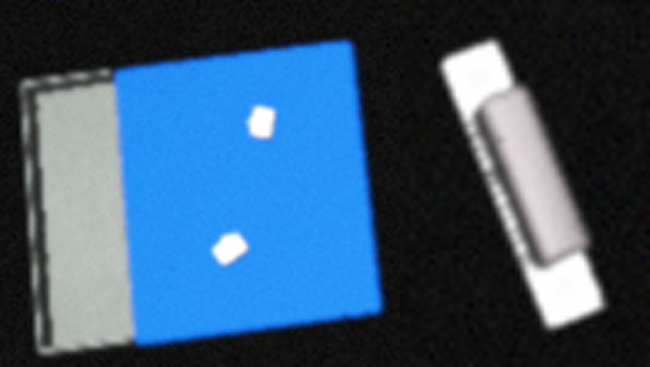

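View pics/side0.png

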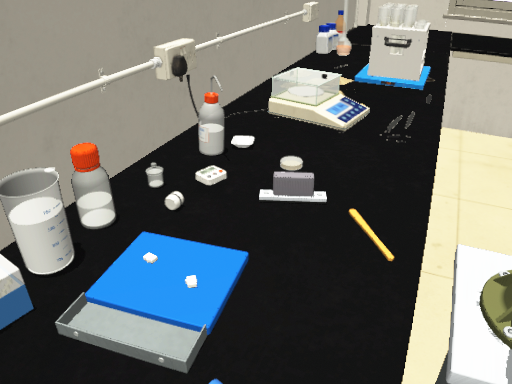

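```bash
python3 -m jog '[[[1,-0.84,-0.65,0,0],[1,-0.84,-0.65,0,0],[1,-0.84,-0.65,0,0],[1,-0.84,-0.65,0,0],[1,-0.84,-0.65,0,0],[1,-0.84,-0.65,0,0],[1,-0.84,-0.65,0,0],[1,-0.84,-0.65,0,0],[1,-0.84,-0.65,0,0],[1,-0.84,-0.65,0,0]]]' 40
```

```text
time: 1.35
position: [0.419, 0.2986, 0.2223]
tool_rot: [-0.373, -3.119, 0.0]
ft_force: [0.9, 0.3, -0.4]
grip_width: 0.998
```

```bash
python3 -m jog '[[[1,-0.4,-0.95,0,0],[1,-0.4,-0.95,0,0],[1,-0.4,-0.95,0,0],[1,-0.4,-0.95,0,0],[1,-0.4,-0.95,0,0],[1,-0.4,-0.95,0,0],[1,-0.4,-0.95,0,0],[1,-0.4,-0.95,0,0],[1,-0.4,-0.95,0,0],[1,-0.4,-0.95,0,0]]]'
```

```text
time: 2.6
position: [0.4842, -0.1084, 0.2223]
tool_rot: [-0.372, -3.119, -0.001]
ft_force: [1.3, -1.0, -0.9]
grip_width: 1.0
```

```bash
python3 -m jog '[[[1,0,0,0,-0.96],[1,0,0,0,-0.96],[1,0,0,0,-0.96],[1,0,0,0,-0.96],[1,0,0,0,-0.96],[1,0,0,0,-0.96],[1,0,0,0,-0.96],[1,0,0,0,0]]]'
cat >> h.py <<'E'
def go(x,y,z,yd=None):
    "shift in tool units to a TCP target; yd: wanted world heading of tool y (deg)"
    s=get_state();M=R.from_rotvec(s["tool_rot"]).as_matrix()
    h=np.degrees(np.arctan2(M[1,1],M[0,1]))
    print("pos",np.round(s["position"],4),"tooly",round(h,2),"tilt",np.round(M[:2,2],4),"F",np.round(s["ft_force"],1),"t",round(s["time"],2),"grip",round(s["grip_width"],3),"q7",round(s["joint_positions"][6],2))
    print("units",np.round(M.T@(np.array([x,y,z])-s["position"])/.04,3),"turn",None if yd is None else round(-(yd-h)/5,2))
E
python3 -c "
from h import *
go(.5041,-.1843,.120,109.95)
p,d=eyes.get_image('wrist');cv2.imwrite('pics/w1.png',p[:,:,::-1])"
```

```text
time: 3.6
position: [0.4841, -0.1071, 0.2222]
tool_rot: [0.543, -3.094, -0.0]
ft_force: [0.9, -0.9, -0.1]
grip_width: 1.003
pos [ 0.4841 -0.1071  0.2222] tooly 109.92 tilt [-0.0006  0.0001] F [ 0.9 -0.9 -0.1] t 3.6 grip 1.003 q7 2.07
units [ 0.188 -1.986  2.556] turn -0.01
```

```bash
python3 -m jog '[[[1,0.06,-0.66,0.6,0],[1,0.06,-0.66,0.6,0],[1,0.06,-0.67,0.6,0],[1,0,0,0.7,0],[1,0,0,0,0],[1,0,0,0,0]]]'
python3 - <<'E'
from h import *
s=get_state();go(.5041,-.1843,.026,109.95)
p,d=eyes.get_image('wrist');cv2.imwrite('pics/w2.png',p[:,:,::-1])
m=d>0;uv=pix(m);q=wd('wrist',uv,d[m],s)
k=(np.abs(q[:,2]-.066)<.006)&(np.hypot(q[:,0]-.504,q[:,1]+.184)<.08)
f=(np.abs(q[:,2]-.016)<.005)&(np.hypot(q[:,0]-.504,q[:,1]+.184)<.1)
print(k.sum(),rect(q[k]),f.sum(),rect(q[f]))
E
```

```text
time: 4.4
position: [0.5054, -0.1842, 0.1234]
tool_rot: [-0.545, 3.093, -0.0]
ft_force: [-0.0, -0.0, 0.1]
grip_width: 0.998
pos [ 0.5054 -0.1842  0.1234] tooly 109.98 tilt [ 0.0009 -0.    ] F [-0.  -0.   0.1] t 4.4 grip 0.998 q7 2.35
units [0.034 0.009 2.435] turn 0.01
3896 (array([ 503.1, -186.9]), array([89.3, 25.9]), 20.01) 1483 (array([ 503.9, -186.4]), array([149. ,  29.8]), 20.4)
```

View pics/w2.png

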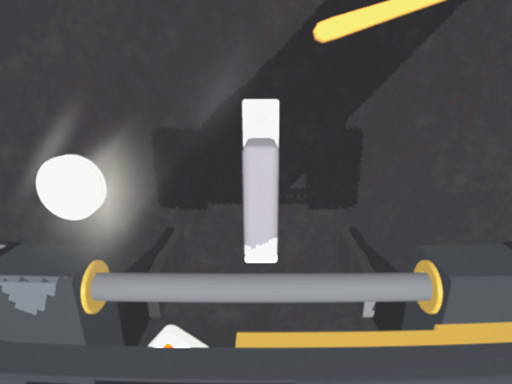

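The wrist view shows the scraper upright at column 260, centred between the fingers (156 to 370) and parallel to the pads. The path down is clear.

```bash
python3 -m jog '[[[1,0.06,-0.03,0.6,0],[1,0,0,0.6,0],[1,0,0,0.6,0],[1,0,0,0.43,0],[1,0,0,0.2,0],[1,0,0,0,0],[1,0,0,0,0]]]'; python3 -c "
from h import *
go(.5035,-.186,.026,109.95)"
```

```text
time: 5.32
position: [0.5038, -0.1866, 0.0262]
tool_rot: [-0.545, 3.093, -0.001]
ft_force: [1.0, 1.7, 1.3]
grip_width: 1.001
pos [ 0.5038 -0.1866  0.0262] tooly 109.97 tilt [ 0.0016 -0.0002] F [1.  1.7 1.3] t 5.33 grip 1.001 q7 2.45
units [0.001 0.016 0.004] turn 0.0
```

```bash
python3 -m jog '[[[0,0,0,0,0],[0,0,0,0,0],[0,0,0,0,0],[0,0,0,0,0],[0,0,0,0,0],[0,0,0,0,0],[0,0,0,0,0],[0,0,0,0,0]]]' 50; python3 -c "
from h import *
go(.5035,-.186,.026,109.95)"
```

```text
time: 6.32
position: [0.503, -0.1863, 0.0253]
tool_rot: [0.545, -3.094, -0.0]
ft_force: [0.1, 0.9, -0.3]
grip_width: 0.297
pos [ 0.503  -0.1863  0.0253] tooly 109.98 tilt [-0.0001  0.0001] F [ 0.1  0.9 -0.3] t 6.33 grip 0.297 q7 2.45
units [-0.015  0.002 -0.017] turn 0.01
```

```bash
python3 -m jog '[[[0,0,0,-0.3,0],[0,0,0,-0.6,0],[0,0,0,-0.6,0],[0,0,0,-0.3,0.9],[0,0,0,0,0.9],[0,0,0,0,0.9],[0,0,0,0,0]]]'; python3 -c "
from h import *
go(.6113,.09,.086,96.49)"
```

```text
time: 7.2
position: [0.5031, -0.1864, 0.0979]
tool_rot: [-0.179, 3.136, 0.0]
ft_force: [-0.4, 0.5, -1.8]
grip_width: 0.296
pos [ 0.5031 -0.1864  0.0979] tooly 96.52 tilt [0.0005 0.0001] F [-0.4  0.5 -1.8] t 7.2 grip 0.296 q7 2.15
units [-3.473  6.557  0.298] turn 0.01
```

```bash
python3 -m jog '[[[0,-0.3,0.5,0,0],[0,-0.4,0.75,0,0],[0,-0.4,0.75,0,0],[0,-0.4,0.75,0,0],[0,-0.4,0.75,0,0],[0,-0.4,0.75,0,0],[0,-0.4,0.75,0,0],[0,-0.4,0.75,0,0],[0,-0.37,0.7,0.2,0],[0,0,0.1,0.1,0]]]'; python3 -m jog '[[[0,0,0,0,0],[0,0,0,0,0]]]'
python3 - <<'E'
from h import *
s=get_state();go(.6113,.09,.0430,96.49)
p,d=eyes.get_image('top');cv2.imwrite('pics/t2.png',cv2.resize(p[110:250,80:290,::-1],(780,520),interpolation=2))
p,d=eyes.get_image('side');cv2.imwrite('pics/s2.png',cv2.resize(p[180:384,30:330,::-1],(780,530),interpolation=2))
E
```

```text
time: 8.45
position: [0.6116, 0.0931, 0.0848]
tool_rot: [0.187, -3.136, -0.001]
ft_force: [0.4, -0.2, -1.7]
grip_width: 0.292
time: 8.7
position: [0.6113, 0.0878, 0.0857]
tool_rot: [-0.175, 3.137, -0.001]
ft_force: [0.5, -0.0, -1.1]
grip_width: 0.294
pos [0.6113 0.0878 0.0857] tooly 96.37 tilt [ 0.0002 -0.0006] F [ 0.5 -0.  -1.1] t 8.7 grip 0.294 q7 1.7
units [-0.006  0.056  1.068] turn -0.02
```

View pics/s2.png

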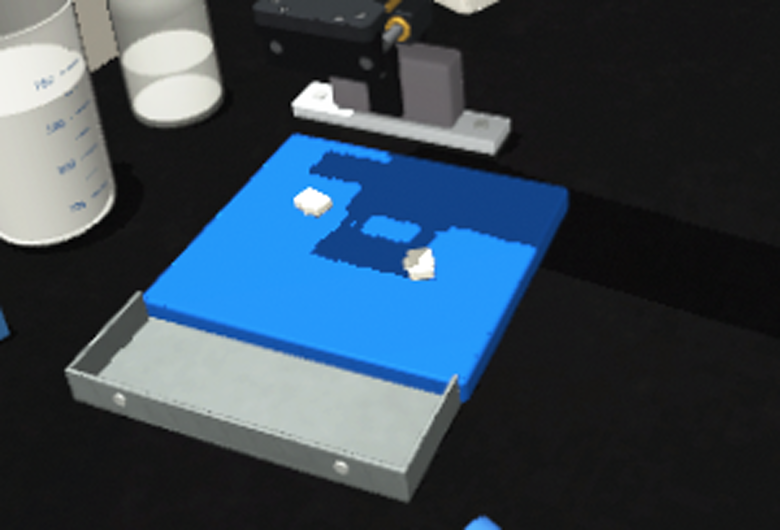

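The side view shows the scraper held level above the right part of the board. The chips at (312,202) and (420,264) are both in front of its long face. I lower it to just above the board.

```bash
python3 -m jog '[[[0,0,0.05,0.4,0],[0,0,0,0.4,0],[0,0,0,0.2,0],[0,0,0,0.05,0],[0,0,0,0,0],[0,0,0,0,0]]]'; python3 -c "
from h import *
go(.6043-.113*.105,.1516+.9936*.105,.0428,96.49)"
```

```text
time: 9.55
position: [0.6117, 0.0917, 0.0439]
tool_rot: [-0.177, 3.136, 0.0]
ft_force: [-0.6, -1.2, -2.2]
grip_width: 0.289
pos [0.6117 0.0917 0.0439] tooly 96.47 tilt [0.0011 0.0003] F [-0.6 -1.2 -2.2] t 9.55 grip 0.289 q7 1.72
units [0.015 4.135 0.028] turn -0.0
```

```bash
python3 -m jog '[[[0,0,0.12,0.02,0],[0,0,0.2,0,0],[0,0,0.24,0,0],[0,0,0.24,0,0],[0,0,0.24,0,0],[0,0,0.24,0,0],[0,0,0.24,0,0],[0,0,0.24,0,0],[0,0,0.24,0,0],[0,0,0.24,0,0]]]';  python3 - <<'E'
from h import *
go(.6043-.113*.105,.1516+.9936*.105,.0430,96.49)
p,d=eyes.get_image('side');cv2.imwrite('pics/s3.png',cv2.resize(p[180:384,30:330,::-1],(780,530),interpolation=2))
E
```

```text
time: 10.8
position: [0.601, 0.1813, 0.0426]
tool_rot: [-0.177, 3.136, 0.0]
ft_force: [-0.2, -0.8, -2.0]
grip_width: 0.296
pos [0.601  0.1813 0.0426] tooly 96.47 tilt [0.0001 0.0001] F [-0.2 -0.8 -2. ] t 10.8 grip 0.296 q7 1.58
units [ 0.003  1.878 -0.011] turn -0.0
```

View pics/s3.png

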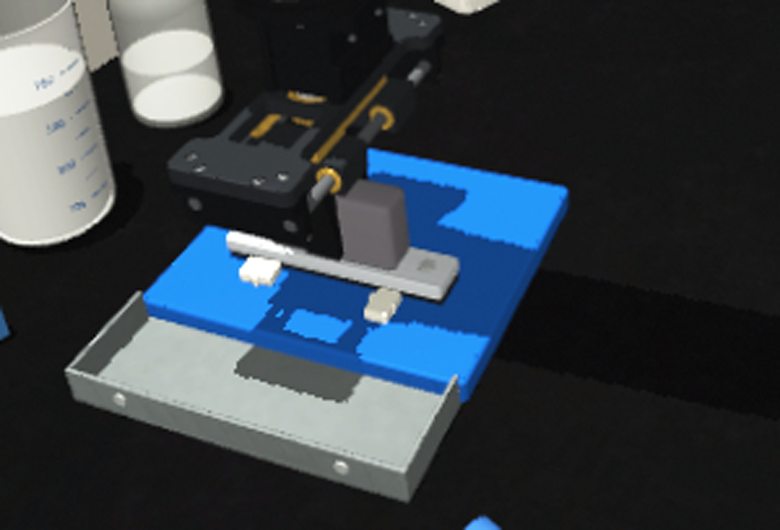

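Both chips, at (260,270) and (383,305), are flush in front of the long face, and the push continues.

```bash
python3 -m jog '[[[0,0,0.15,0,0],[0,0,0.22,0,0],[0,0,0.22,0,0],[0,0,0.22,0,0],[0,0,0.22,0,0],[0,0,0.22,0,0],[0,0,0.22,0,0],[0,0,0.22,0,0],[0,0,0.19,0,0],[0,0,0,0,0]]]';  python3 - <<'E'
from h import *
go(.6043-.113*.105,.1516+.9936*.105,.0430,96.49)
p,d=eyes.get_image('side');cv2.imwrite('pics/s4.png',cv2.resize(p[180:384,30:330,::-1],(780,530),interpolation=2))
E
```

```text
time: 12.1
position: [0.5923, 0.2565, 0.0425]
tool_rot: [0.18, -3.136, -0.001]
ft_force: [-0.3, 0.4, -1.8]
grip_width: 0.297
pos [0.5923 0.2565 0.0425] tooly 96.56 tilt [-0.0001  0.0004] F [-0.3  0.4 -1.8] t 12.1 grip 0.297 q7 1.46
units [-0.001 -0.015 -0.012] turn 0.01
```

View pics/s4.png

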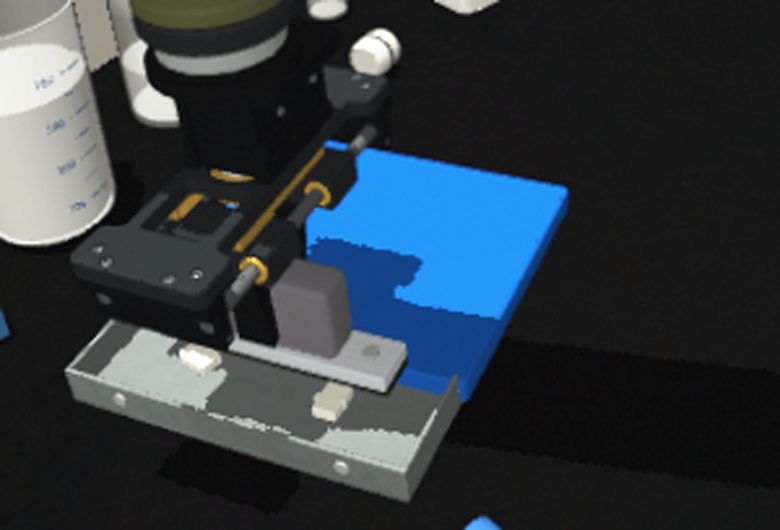

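Both chips are in the trough, at (200,360) and (331,400). I raise the scraper and carry it back towards its starting place.

```bash
python3 -m jog '[[[0,0,0,-0.3,0],[0,0,0,-0.6,0],[0,0,0,-0.6,0],[0,0,0,-0.2,0],[0,0,-0.5,0,0],[0,0,-0.7,0,0],[0,0,-0.8,0,0],[0,0,-0.8,0,0],[0,0,-0.8,0,0],[0,0,-0.7,0,0]]]';  python3 - <<'E'
from h import *
go(.52,-.15,.1,100)
p,d=eyes.get_image('side');cv2.imwrite('pics/s5.png',cv2.resize(p[180:384,30:330,::-1],(780,530),interpolation=2))
E
```

```text
time: 13.4
position: [0.611, 0.0807, 0.1094]
tool_rot: [0.173, -3.135, 0.002]
ft_force: [0.5, 0.1, -1.9]
grip_width: 0.296
pos [0.611  0.0807 0.1094] tooly 96.33 tilt [-0.002  -0.0015] F [ 0.5  0.1 -1.9] t 13.4 grip 0.296 q7 1.7
units [ 2.897 -5.481  0.248] turn -0.73
```

View pics/s5.png

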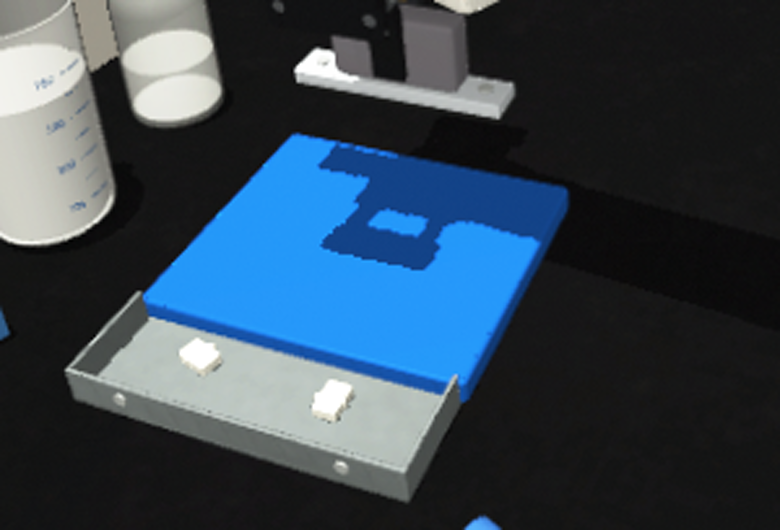

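Both chips lie flat in the trough, at (200,355) and (331,400), and the board is empty. Next I set the scraper down.

```bash
python3 -m jog '[[[0,0.3,-0.5,0,0],[0,0.37,-0.7,0,0],[0,0.37,-0.72,0,0],[0,0.37,-0.72,0,0],[0,0.37,-0.72,0,0],[0,0.37,-0.72,0,0],[0,0.37,-0.7,0,0],[0,0.38,-0.7,0,0],[0,0,0,0,0],[0,0,0,0,0]]]';  python3 -c "
from h import *
go(.52,-.15,.0262)"
```

```text
time: 14.7
position: [0.5207, -0.1459, 0.1101]
tool_rot: [0.178, -3.136, -0.002]
ft_force: [-0.2, -0.3, -0.9]
grip_width: 0.293
pos [ 0.5207 -0.1459  0.1101] tooly 96.48 tilt [-0.0006  0.0012] F [-0.2 -0.3 -0.9] t 14.7 grip 0.293 q7 2.06
units [ 0.028 -0.102  2.098] turn None
```

```bash
python3 -m jog '[[[0,0,0,0.4,0],[0,0,0,0.6,0],[0,0,0,0.5,0],[0,0,0,0.3,0],[0,0,0,0.15,0],[0,0,0,0.1,0],[0,0,0,0.04,0],[0,0,0,0.02,0],[0,0,0,0,0],[0,0,0,0,0]]]';  python3 -c "
from h import *
go(.52,-.15,.0258)"
```

```text
time: 15.95
position: [0.5216, -0.1464, 0.0264]
tool_rot: [-0.177, 3.136, 0.0]
ft_force: [0.4, 0.4, -0.6]
grip_width: 0.298
pos [ 0.5216 -0.1464  0.0264] tooly 96.48 tilt [0.0005 0.0001] F [ 0.4  0.4 -0.6] t 15.95 grip 0.298 q7 2.15
units [ 0.05  -0.085  0.014] turn None
```

```bash
python3 -m jog '[[[0,0,0,0.02,0],[0,0,0,0,0],[0.45,0,0,0,0],[0.7,0,0,0,0],[1,0,0,0,0],[1,0,0,0,0],[1,0,0,0,0],[1,0,0,0,0],[1,0,0,0,0],[1,0,0,0,0]]]';  python3 -m jog '[[[1,0,0,-0.3,0],[1,0,0,-0.6,0],[1,0,0,-0.8,0],[1,0,0,-0.8,0],[1,0,0,-0.8,0],[1,0,0,-0.8,0],[1,0.6,-0.2,-0.2,0],[1,0.6,-0.2,0,0],[1,0,0,0,0],[1,0,0,0,0]]]'
python3 - <<'E'
from h import *
go(.52,-.15,.2)
p,d=eyes.get_image('side');cv2.imwrite('pics/s6.png',p[:,:,::-1])
s=get_state();p,d=eyes.get_image('wrist');m=d>0;q=wd('wrist',pix(m),d[m],s)
n=np.hypot(q[:,0]-.52,q[:,1]+.146)<.1
for h in(.066,.016):
    k=n&(np.abs(q[:,2]-h)<.005);print(h,k.sum(),rect(q[k]) if k.sum()>9 else '')
E
```

```text
time: 17.2
position: [0.5214, -0.1464, 0.0253]
tool_rot: [-0.178, 3.137, 0.0]
ft_force: [-0.8, -1.0, -0.2]
grip_width: 0.989
time: 18.45
position: [0.4763, -0.1672, 0.1979]
tool_rot: [-0.178, 3.135, 0.001]
ft_force: [0.6, -0.6, 0.8]
grip_width: 1.0
pos [ 0.4763 -0.1672  0.1979] tooly 96.5 tilt [0.0015 0.0006] F [ 0.6 -0.6  0.8] t 18.45 grip 1.0 q7 1.98
units [-1.136  0.304 -0.051] turn None
0.066 2011 (array([ 521.9, -147.5]), array([88.9, 25.9]), 6.61)
0.016 991 (array([ 521.8, -147.5]), array([149.3,  29.9]), 6.26)
```

View pics/s6.png

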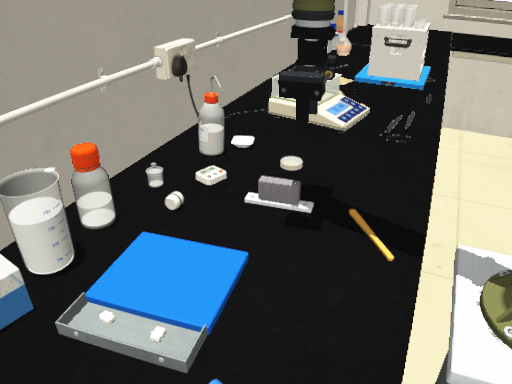

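The scraper stands upright on bare worktop at (279,195). Both chips are in the trough, at (107,317) and (158,334), and the gripper is clear.

```bash
python3 -c "
from bench import job
print(job.close_job())"
```

```text
the job is handed in; nothing more can be done
None
```

I gripped the scraper by its grip and wiped both chips off the board's left edge in one straight stroke, with the sole about 1–2 mm above the board. I then stood the scraper back on the worktop right of the board, at about (0.522, −0.147) m, and handed in the job at about 18.5 s.

- **Chips:** the last side picture shows both lying in the trough and the board empty.
- **Scraper:** the last wrist depth reading puts the grip top at about 66 mm and the foot top at about 16 mm, with the full footprint visible, so it stands upright and clear of the board.
- **Gripper:** it was open and above the scraper, touching nothing, with TCP height 0.198 m.
- **Forces:** the wrist force readings after each move stayed around 2 N.
- **Failures or disagreements:** no check failed. The top and wrist cameras placed the scraper about 2–3 mm apart, within their calibration to about 2 mm each.

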